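Set the blade gauge in the pressure-roller gap of an edge bander

TASK

Take the flat blade gauge out of the black gauge rack and lower it, blade down, into the gap between the fence and the single large roller (not the unit with two small rollers), opposite the middle of the roller and in line with the fence, until its shoulders rest on top, ready for the roller to be wound in against it. Lower it in rather than dropping it, let go, and leave the other two gauges standing in the rack.

Things in the scene. Friction and masses are not known exactly. Their poses are not given: they have to be found in the camera images.
- blade_mid (a point): Flat plain steel gauge, upright in the rack, 175 to 350 g. Origin: its centre; x through its thickness, y along its width, z up; alike either way round. Blade 8 x 34 mm (x, y), its foot 53 mm below the origin; flange (the shoulders) 52 x 44 mm, from 7 to 1 mm below; above it a flat grip tab 10 x 36 mm up to 54 mm above, squeezed along x. Lift it 50 mm or more to clear the rack.
- gap (a point): Middle of the gap's mouth, 70 mm above the bed, level with the tops of fence and roller, on the fixed unit with one roller of 70 mm. x: from fence to roller, each 12 mm from this point; y along the fence, z up. Gap 24 mm wide, 55 mm deep. Seated, the gauge's centre is 7 mm above this point, its x along this x (either way round). Nothing on the unit stands more than 4 mm above the mouth.
- pin_mid (a point): Round pin gauge, to leave in the rack: steel, round 48 mm flange, round grip 22 mm thick with a 28 mm collar, 102 mm tall. Origin 53 mm above its foot, z up. The rack is a fixed black block, 64 mm by 206 mm, 60 mm high, with three 20 x 46 mm slots in a row 65 mm apart, in which the gauges hang by their flanges; which is in which slot varies.
- tee_mid (a point): T-handled gauge, to leave in the rack: steel, square 14 mm stem, 48 x 44 mm flange, 56 mm round cross bar on top along its x, 101 mm tall. Origin 53 mm above its foot, z up. The row of gauges runs along its y, as it does along the blade gauge's y.
Things that resemble listed ones, but are neither listed nor needed, are in the scene too. What is shaped like the part that bears blade_mid but pink is not meant.

How it is judged:
On the way, in this order (a step that is already met when the one before it is completed fails the run):
1. the blade gauge is lifted out of the rack (height (world z) of blade_mid above 0.12 m and horizontal distance between blade_mid and gap above 0.05 m), for 0.05 s.
2. the gauge is lowered into the gap by the gripper, shoulders within 10 mm of the top, still held (z of blade_mid in the frame of gap between 0 and 0.017 m and x of blade_mid in the frame of gap between -0.015 and 0.015 m and contact force between the fingers and blade above 0.5 N), for 0.05 s.
At the end, for the whole second after the job is handed in: Blade gauge at rest in the single-roller gap, flange on fence and roller (height within 5 mm), within 15 mm of the gap's middle across and along, within 15 degrees of parallel to the fence, upright within 10; pin and T gauges upright in the rack, within 30 mm of their starts (x of blade_mid in the frame of gap between -0.015 and 0.015 m and y of blade_mid in the frame of gap between -0.015 and 0.015 m and angle between blade_mid's own z axis and vertical below 0.17 rad and angle between the x axis of blade_mid and the x axis of gap, either way round below 0.26 rad and z of blade_mid in the frame of gap between 0.002 and 0.012 m and linear speed of blade below 0.02 m/s and distance of each of pin_mid, tee_mid from where it was at the start of the episode below 0.03 m and angle between each of pin_mid, tee_mid's own z axis and vertical below 0.3 rad); the robot touches nothing.
It fails at once if one of the other gauges is pulled out of the rack (distance of any of pin_mid, tee_mid from where it was at the start of the episode above 0.05 m).
It also fails if it takes over 42 s, if anything falls off the work surface, if the arm or the gripper's body presses on something with over 40 N, if the wrist force passes 120 N, or if a joint passes its speed limit or range.

ROBOT

A 7-joint arm with a two-finger parallel gripper is mounted at the origin on the work surface. World frame = base frame: x ahead of the robot, y to its left, z up, the work surface at z = 0. Lengths are in m, angles in rad, forces in N, time in s.
With the tool pointing down it reaches from about 0.35 to 0.9 m from the base axis. Payload 19.9 kg.
Tool frame: the origin (TCP) lies midway between the tips of the shut fingers; the grasp point (between the pads) lies 19 mm behind it; z points along the fingers, y is the direction in which the jaws open and shut (so a half turn about z gives the same grasp; the last joint's range is limited). The gripper opens to 94 mm and grips with 3 to 60 N. Pads are 16 mm wide; open, the fingers measure 119 mm over their backs; the gripper's body (75 mm by 177 mm) begins 78 mm behind the grasp point.
Start: joints at [1.137, 0.417, -0.01, 1.614, 0.005, 1.111, -0.053], TCP at [0.239, -0.577, 0.205] pointing down, gripper open.
Joint ranges: [-2.81, 2.81], [-0.39, 2.02], [-1.27, 1.25], [0.06, 2.57], [-1.19, 4.33], [0.19, 2], [-2.82, 2.82]. Speed limits (rad/s): [1.89, 1.89, 2.39, 2.39, 3.01, 3.01, 3.01].

INTERFACE

Orientations are given as a 3x3 rotation matrix whose columns are the frame's x, y, z axes.
In Python, from station import robot, eoat, get_image, order, silhouettes gives the robot as it stands. Calls block until the motion is done:
- robot.move_ptp(position, orientation): joint-space move of the TCP to a pose.
- robot.move_l(position, orientation=None, max_speed=0.15, threshold=None): straight line of the TCP; orientation=None keeps the orientation; max_speed is the mean speed in m/s. With threshold (N) it stops when the force on the tool has changed by that much, and returns True; else False.
- robot.movej(angles): joint-space move.
- eoat.set_gripper(opening, squeeze=None): finger opening in m; squeeze is the grip in N (None keeps the last); returns when the fingers have stopped.
- robot.wait(seconds).
- robot.inverse_kinematics(position, orientation): joint angles nearest the present ones, or None.
- robot.get_obs(): the state.
- get_image(name): name is "scene" or "top" or "wrist"; returns a dict with "frame" (400x640x3 uint8, red, green, blue), "fx", "fy", "cx", "cy" (pixels), "k1" (the pictures are not rectified: a ray, as slopes to the right and down, at radius r is drawn at 1 + k1 r^2 times it, then the intrinsics apply), "position" and "orientation" of the camera in the world; the wrist camera has in their place "tool_from_camera" (4x4, takes a point from camera to tool coordinates, whose origin is the TCP and whose axes are the flange's). Camera axes: x right, y down, z forward; pixel columns grow to the right and rows downward; lengths in m; the calibration is good to about 2 mm. A picture is of the moment at which its call begins: read the wrist's pose just before it. There is no depth.
A pose or a line that the arm cannot do raises robot.MotionError and nothing moves.
- order.finish_job(): hands the job in, once; it reports no verdict.
Trained networks look in a picture, given as the dict that the camera call returned (one of the last four; its "shot" number tells which), for a name from the list of things; names that differ only in an ending like _2 or _b are one class to them, and where a whole thing is asked for, a point or a joint stands for the part that bears it (a point fixed in the world has none). Each returns a list of dicts, best first, with "score" (0 to 1); they miss things now and then, are a little off and sometimes report something else, mostly with a low value. They report only what shows in the picture. A call takes as long as a camera call. They do not tell look-alikes from the thing itself.
- silhouettes(picture, thing): "pixels" (400x640 bool, what is visible of it) and "rect" ([left, top, right, bottom] in pixels, round what is visible of it).
The state is a dict: "time": time; "joint_positions": joint angles; "qd": joint speeds; "effort": joint torques, N m; "tool_pos": TCP position; "tool_rot": TCP orientation; "force": force on the tool from outside, world axes, zero at the start; "ft_torque": the same for the moment, N m; "opening": finger opening in m.
Only numpy, scipy, OpenCV 4.12 (cv2) and the standard library are available. Lean on these libraries where they do the work, as an engineer would, in place of code of your own. Each camera call takes 0.05 s, during which the arm holds its last target.

## Working session

There is one attempt and no reset: what is moved stays moved. The work goes in short steps, each a Python script; the robot and the scene stay as the last script left them, time stands still between calls to the robot, and variables do not carry over. Pictures are saved under pics/ and viewed, and the job is handed in when it is done.

```bash
ls; mkdir -p pics; cat > h.py <<'E'
import numpy as np, cv2, pickle
from station import robot, eoat, get_image, order, silhouettes
def save(p,n): cv2.imwrite(f'pics/{n}.png',cv2.cvtColor(p['frame'],cv2.COLOR_RGB2BGR))
def campose(p,obs=None):
    if 'position' in p: return np.array(p['position']),np.array(p['orientation'])
    T=np.array(p['tool_from_camera']);R=np.array(obs['tool_rot'])
    return np.array(obs['tool_pos'])+R@T[:3,3],R@T[:3,:3]
def ray(p,uv,obs=None):
    u,v=uv;x=(u-p['cx'])/p['fx'];y=(v-p['cy'])/p['fy'];k=p['k1']
    a,b=x,y
    for _ in range(30):
        s=1+k*(a*a+b*b);a,b=x/s,y/s
    t,R=campose(p,obs);return t,R@np.array([a,b,1.])
def at_z(p,uv,z,obs=None):
    t,d=ray(p,uv,obs);return t+d*(z-t[2])/d[2]
def proj(p,X,obs=None):
    t,R=campose(p,obs);c=(np.atleast_2d(X)-t)@R;a=c[:,:2]/c[:,2:];s=1+p['k1']*(a**2).sum(1,keepdims=True)
    return a*s*[p['fx'],p['fy']]+[p['cx'],p['cy']]
E
python3 - <<'E'
from h import *
for n in('scene','top','wrist'):
    p=get_image(n);o=robot.get_obs();save(p,n+'0');pickle.dump((p,o),open(n+'0.pkl','wb'))
    print(n,{k:v for k,v in p.items() if k!='frame'})
    for t in('blade_mid','gap','pin_mid','tee_mid'):
        try: print(t,[(round(d['score'],2),d['rect']) for d in silhouettes(p,t)])
        except Exception as e: print(t,e)
print(o['time'],o['tool_rot'],o['tool_pos'])
E
```

```text
pics
scene {'fx': 406.27733414418543, 'fy': 406.27733414418543, 'cx': 313.4473932056161, 'cy': 190.70931861825397, 'k1': -0.05229073369333903, 'position': array([1.10608121, 0.26650423, 0.89237617]), 'orientation': array([[-0.42237203,  0.72724879, -0.54102779],
       [ 0.90641888,  0.33717743, -0.25439379],
       [-0.00258522, -0.59784662, -0.80160635]]), 'shot': 1}
blade_mid [(0.75, [399.0, 200.8, 424.6, 228.9]), (0.6, [363.3, 243.5, 390.9, 272.7])]
gap [(0.82, [257.9, 158.4, 330.4, 238.6])]
pin_mid [(0.6, [377.3, 197.1, 392.8, 219.7])]
tee_mid [(0.84, [425.2, 200.9, 448.7, 236.6])]
top {'fx': 379.5657363964641, 'fy': 379.5657363964641, 'cx': 317.64177801509703, 'cy': 203.63400736900795, 'k1': -0.08467786294005629, 'position': array([0.46426822, 0.01123474, 1.0164231 ]), 'orientation': array([[-0.02232238, -0.99380719,  0.10885298],
       [-0.99972967,  0.02289752,  0.00403643],
       [-0.00650389, -0.10873345, -0.99404966]]), 'shot': 2}
blade_mid [(0.87, [226.8, 160.3, 250.0, 185.0]), (0.65, [215.1, 211.6, 231.0, 235.6])]
gap [(0.62, [309.8, 166.7, 361.7, 238.6])]
pin_mid [(0.78, [241.7, 210.3, 258.2, 227.2])]
tee_mid [(0.68, [191.4, 215.4, 208.9, 239.1])]
wrist {'fx': 319.2286077815723, 'fy': 319.2286077815723, 'cx': 321.4423917796454, 'cy': 199.77702439786756, 'k1': -0.05292000198956802, 'tool_from_camera': array([[-6.87841314e-04, -9.63851747e-01, -2.66438241e-01,
         7.82635669e-02],
       [ 9.99999753e-01, -7.01175757e-04, -4.50823643e-05,
        -6.44977243e-04],
       [-1.43367320e-04, -2.66438206e-01,  9.63851992e-01,
        -1.77546743e-01],
       [ 0.00000000e+00,  0.00000000e+00,  0.00000000e+00,
         1.00000000e+00]]), 'shot': 3}
blade_mid []
gap []
pin_mid []
tee_mid []
0.55 [[ 9.23842611e-01  3.82772546e-01 -8.97020918e-05]
 [ 3.82772554e-01 -9.23842606e-01  1.02670450e-04]
 [-4.35711848e-05 -1.29186835e-04 -9.99999991e-01]] [ 0.23923024 -0.5773531   0.20542561]
```

View pics/scene0.png

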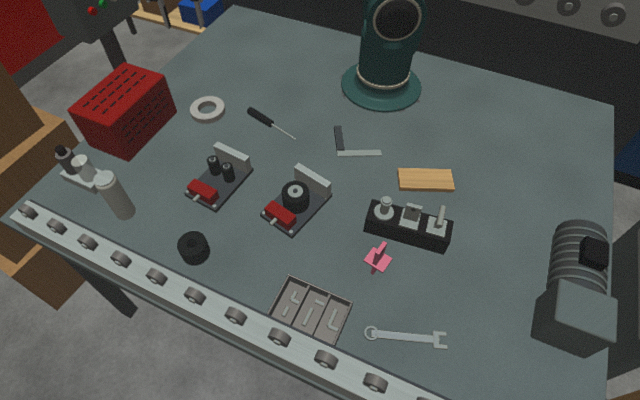

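View pics/top0.png

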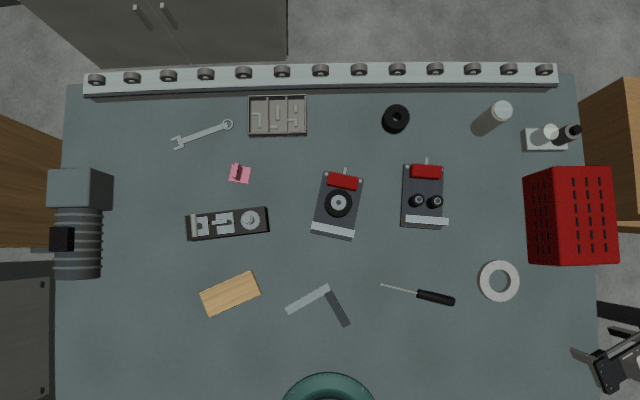

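```bash
python3 - <<'E'
from h import *
p,_=pickle.load(open('top0.pkl','rb'));f=cv2.cvtColor(p['frame'],cv2.COLOR_RGB2BGR)
cv2.imwrite('pics/top0c.png',cv2.resize(f[140:260,180:380],None,fx=4,fy=4,interpolation=cv2.INTER_CUBIC))
p,_=pickle.load(open('scene0.pkl','rb'));f=cv2.cvtColor(p['frame'],cv2.COLOR_RGB2BGR)
cv2.imwrite('pics/scene0c.png',cv2.resize(f[130:290,250:460],None,fx=3.7,fy=3.7,interpolation=cv2.INTER_CUBIC))
E
```

```text
(no output)
```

View pics/top0c.png

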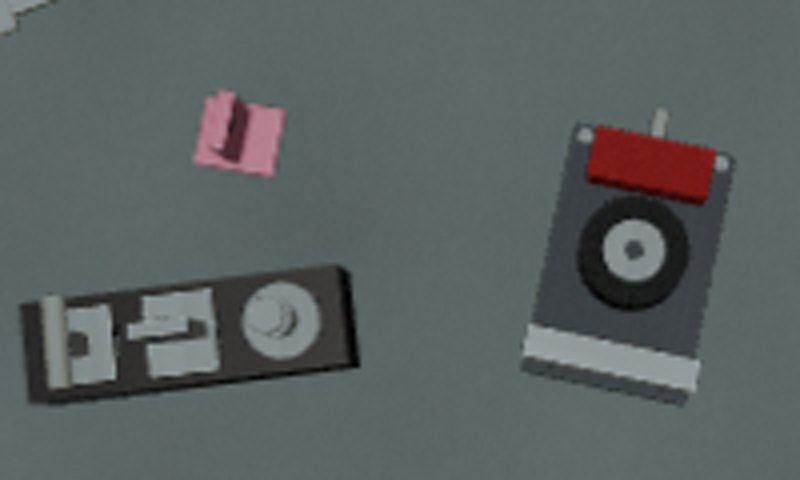

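View pics/scene0c.png

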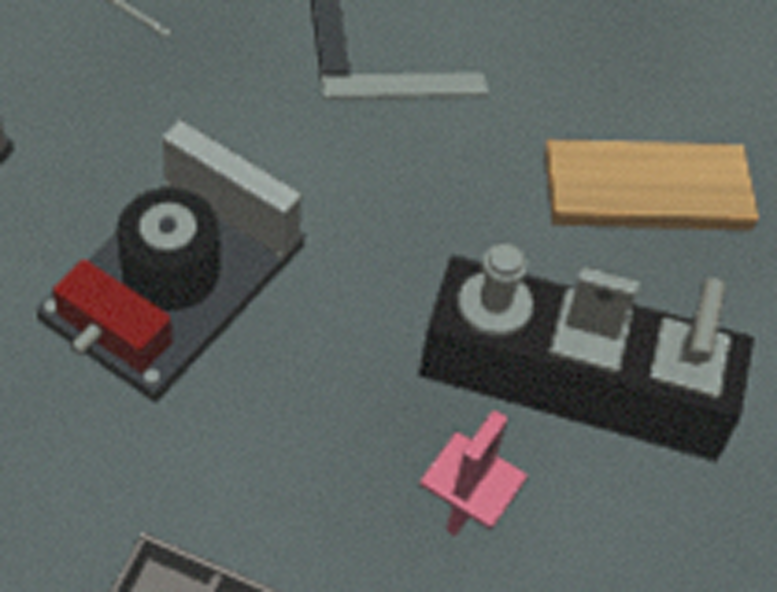

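Both views agree. The rack is at about (228,223) in the top view, with the blade in the middle slot, the tee on the left and the pin on the right. The pink look-alike is at (239,173). The single-roller unit is at (338,203), with its fence on the robot side. Next I'll compute coarse positions.

```bash
python3 - <<'E'
from h import *
p,_=pickle.load(open('top0.pkl','rb'))
def c(x,y,z): return at_z(p,(180+x/4-.375,140+y/4-.375),z).round(4)
print('tab top',c(127,331,.121),c(188,322,.121))
F=[c(142,293,.066),c(212,287,.066),c(220,372,.066),c(148,378,.066)];print('flange',F,np.mean(F,0))
print('pin flange',c(281,321,.066),'rack corners',c(20,303,.06),c(343,265,.06))
a,b,a2,b2=c(527,325,.07),c(701,361,.07),c(523,354,.07),c(697,390,.07)
print('fence',a,b,a2,b2); r=c(634,252,.07);print('roller',r)
d=(b-a)/np.linalg.norm(b-a);n=np.array([-d[1],d[0],0]);s=np.dot(r-a,n);print('dist',s,np.linalg.norm(b-a));n*=np.sign(s)
print('gap via roller',r-.047*n,'via fence',r-n*(abs(s)-.012),'ang',np.arctan2(n[1],n[0]))
E
```

```text
tab top [0.5233 0.2689 0.121 ] [0.5279 0.2321 0.121 ]
flange [array([0.5508, 0.2752, 0.066 ]), array([0.5536, 0.2304, 0.066 ]), array([0.4999, 0.2253, 0.066 ]), array([0.497 , 0.2711, 0.066 ])] [0.525325 0.2505   0.066   ]
pin flange [0.5312 0.1866 0.066 ] rack corners [0.5466 0.3562 0.06  ] [0.5663 0.148  0.06  ]
fence [0.525  0.0317 0.07  ] [ 0.5    -0.0762  0.07  ] [0.5069 0.0346 0.07  ] [ 0.4821 -0.0731  0.07  ]
roller [ 0.5693 -0.0364  0.07  ]
dist 0.0585280527694508 0.11075834054372609
gap via roller [ 0.52351293 -0.02579132  0.07      ] via fence [ 0.5239727  -0.02589784  0.07      ] ang -0.22767859337744353
```

```bash
cat >> h.py <<'E'
def Rt(a,s=1):
    y=np.array([np.cos(a),np.sin(a),0])*s;z=np.array([0,0,-1.]);return np.column_stack([np.cross(y,z),y,z])
E
python3 - <<'E'
from h import *
for nm,P,a in(('blade',(.5255,.2505,.081),.094),('gap',(.5237,-.0258,.1),-.228)):
  for s in(1,-1):
    print(nm,s,[None if (q:=robot.inverse_kinematics([P[0],P[1],z],Rt(a,s))) is None else np.round(q,2) for z in(P[2],.28)])
E
```

```text
blade 1 [array([ 0.25,  0.74, -1.04,  1.8 ,  0.74,  1.05, -0.99]), array([ 0.3 ,  0.48, -1.1 ,  1.61,  0.44,  1.33, -0.76])]
blade -1 [array([ 0.27,  0.77, -1.09,  1.8 ,  0.78,  1.07,  2.13]), array([ 0.3 ,  0.47, -1.08,  1.61,  0.43,  1.32,  2.39])]
gap 1 [array([ 0.45,  0.43, -0.57,  1.94,  0.3 ,  0.85, -0.5 ]), array([ 0.51,  0.21, -0.61,  1.75,  0.13,  1.21, -0.35])]
gap -1 [array([ 0.82,  0.62, -1.08,  1.93,  0.66,  1.  ,  2.34]), array([ 0.88,  0.33, -1.08,  1.74,  0.3 ,  1.25,  2.64])]
```

```bash
python3 - <<'E'
from h import *
o=robot.get_obs();P=np.array(o['tool_pos'])
robot.move_l(P+[0,0,.1],max_speed=.3)
robot.move_ptp([.5237,-.0258,.30],Rt(-.228))
o=robot.get_obs();p=get_image('wrist');save(p,'w1');pickle.dump((p,o),open('w1.pkl','wb'))
print(o['time'],np.round(o['joint_positions'],2),o['tool_pos'])
robot.move_ptp([.5255,.2505,.26],Rt(.094))
o=robot.get_obs();p=get_image('wrist');save(p,'w2');pickle.dump((p,o),open('w2.pkl','wb'))
print(o['time'],np.round(o['joint_positions'],2),o['tool_pos'])
E
```

```text
3.45 [ 0.54  0.2  -0.63  1.72  0.12  1.26 -0.35] [ 0.523768   -0.02689422  0.29989354]
4.5833 [ 0.13  0.4  -0.81  1.64  0.3   1.24 -0.65] [0.52628196 0.24882124 0.26006568]
```

View pics/w1.png

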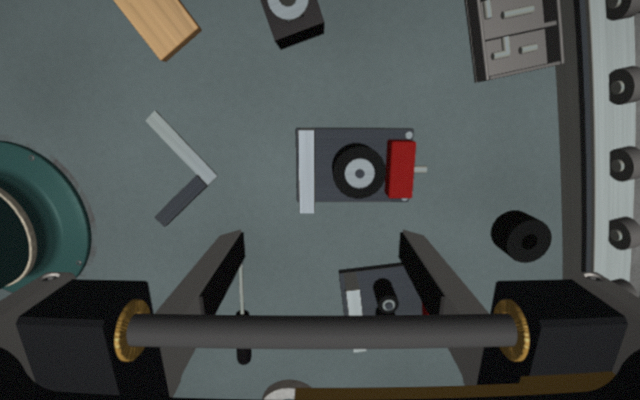

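View pics/w2.png

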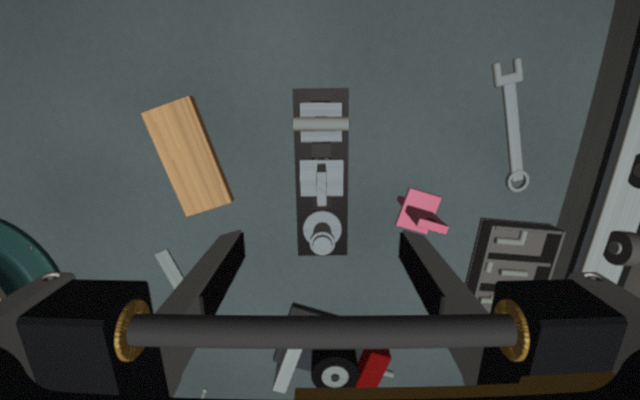

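```bash
python3 - <<'E'
from h import *
for n,(x0,y0,w,h,k) in {'w1':(285,115,150,110,5),'w2':(280,80,90,185,3)}.items():
    p,o=pickle.load(open(n+'.pkl','rb'));f=cv2.cvtColor(p['frame'],cv2.COLOR_RGB2BGR)
    cv2.imwrite(f'pics/{n}c.png',cv2.resize(f[y0:y0+h,x0:x0+w],None,fx=k,fy=k,interpolation=cv2.INTER_CUBIC))
E
```

```text
(no output)
```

View pics/w1c.png

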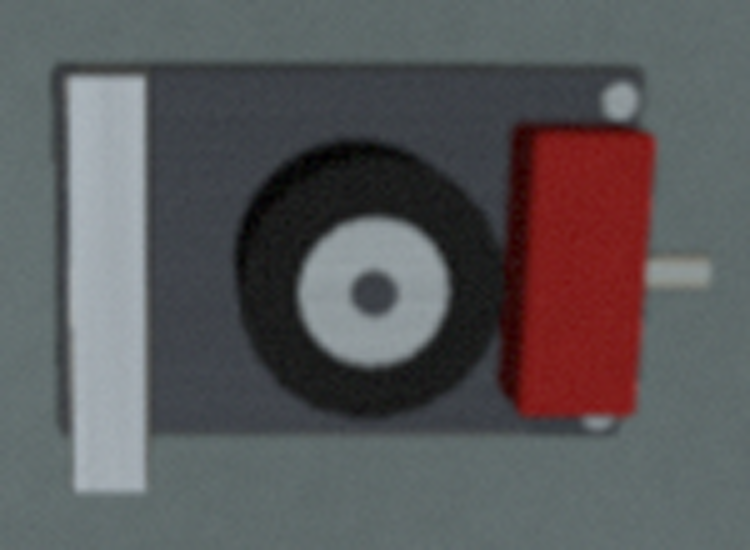

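View pics/w2c.png

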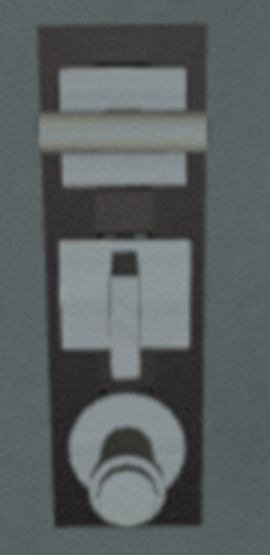

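```bash
python3 - <<'E'
from h import *
p,o=pickle.load(open('w2.pkl','rb'))
c=lambda x,y,z:at_z(p,(280+x/3-.33,80+y/3-.33),z,o).round(4)
T=[c(110,277,.121),c(139,277,.121),c(140,378,.121),c(111,378,.121)];print('tab',*T,np.mean(T,0))
F=[c(59,239,.066),c(190,239,.066),c(190,349,.066),c(59,349,.066)];print('flange',*F,np.mean(F,0))
K=[c(38,25,.06),c(206,25,.06),c(201,524,.06),c(56,524,.06)];print('rack',*K,np.mean(K,0))
for a,b in((K[0],K[3]),(K[1],K[2]),(T[0],T[3]),(F[1],F[2])): d=b-a;print(np.arctan2(d[1],d[0])+np.pi/2)
p,o=pickle.load(open('w1.pkl','rb'))
c=lambda x,y,z:at_z(p,(285+x/5-.4,115+y/5-.4),z,o).round(4)
a,b,a2,b2=c(147,75,.07),c(146,492,.07),c(66,75,.07),c(74,492,.07);print('fence',a,b,a2,b2);r=c(374,292,.07);print('roller',r)
e=[c(374+dx,292+dy,.07) for dx,dy in((-76,0),(76,0))];print(np.linalg.norm(e[0]-e[1]))
d=(b-a)/np.linalg.norm(b-a);n=np.array([-d[1],d[0],0]);s=np.dot(r-a,n);n*=np.sign(s);s=abs(s)
print(s,np.linalg.norm(b-a),np.linalg.norm(a-a2),np.linalg.norm(b-b2),'gap',r-.047*n,r-n*(s-.012),np.arctan2(n[1],n[0]),'fence mid',(a+b)/2)
E
```

```text
tab [0.5199 0.268  0.121 ] [0.5296 0.2689 0.121 ] [0.5332 0.2338 0.121 ] [0.5233 0.2328 0.121 ] [0.5265   0.250875 0.121   ]
flange [0.4989 0.2709 0.066 ] [0.5497 0.2755 0.066 ] [0.5545 0.2314 0.066 ] [0.5021 0.2267 0.066 ] [0.5263   0.251125 0.066   ]
rack [0.4847 0.3498 0.06  ] [0.5475 0.3555 0.06  ] [0.5682 0.1529 0.06  ] [0.5061 0.1473 0.06  ] [0.526625 0.251375 0.06    ]
0.10528821804282829
0.10181845129978107
0.09629218811358098
0.10841674695412484
fence [0.5279 0.0306 0.07  ] [ 0.5019 -0.0758  0.07  ] [0.5081 0.0352 0.07  ] [ 0.4832 -0.0714  0.07  ]
roller [ 0.5722 -0.0365  0.07  ]
0.039417889339740136
0.058961769015060644 0.10953063498400803 0.0203273215156351 0.019210674116230272 gap [ 0.52654337 -0.0253433   0.07      ] [ 0.52658051 -0.02535238  0.07      ] -0.23966427560298112 fence mid [ 0.5149 -0.0226  0.07  ]
```

```bash
python3 - <<'E'
from h import *
B=np.array([.5264,.251,0]);R=Rt(.102)
eoat.set_gripper(.05)
robot.move_l(B+[0,0,.15],R,max_speed=.15)
robot.move_l(B+[0,0,.081],R,max_speed=.08,threshold=15)
o=robot.get_obs();print(o['time'],o['tool_pos'],o['force'],o['opening'])
eoat.set_gripper(0,squeeze=35)
o=robot.get_obs();print(o['time'],o['tool_pos'],o['force'],o['opening'])
robot.wait(.2);p=get_image('wrist');save(p,'w3')
E
```

```text
7.35 [0.52664911 0.25120976 0.08145832] [-0.44571872 -0.92558786 -0.68155799] 0.0501392846346922
8.05 [0.52640151 0.25098229 0.08100159] [-0.38240498 -0.51398026  1.24441441] 0.009910896333522733
```

View pics/w3.png

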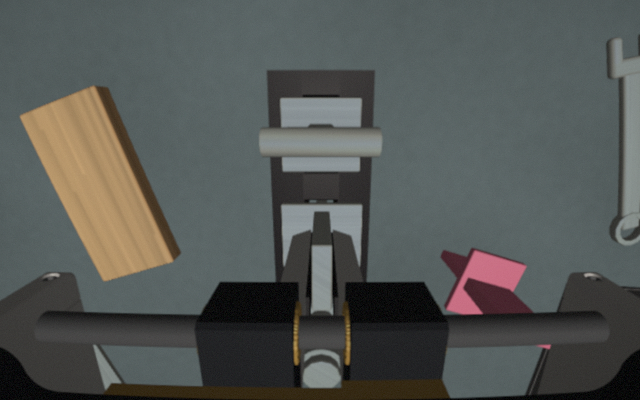

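The fingers stopped at 9.9 mm, which matches the 10 mm tab. Now I'll lift, clearing the pin, and carry the gauge over.

```bash
python3 - <<'E'
from h import *
B=np.array([.5264,.251,0]);R=Rt(.102);G=np.array([.525,-.0255,0])
robot.move_l(B+[0,0,.22],R,max_speed=.12)
o=robot.get_obs();print(o['time'],o['force'],o['opening'])
robot.move_l(G+[0,0,.22],Rt(-.235),max_speed=.15)
robot.wait(.3)
robot.move_l(G+[0,0,.165],Rt(-.235),max_speed=.1);robot.wait(.2)
o=robot.get_obs();print(o['time'],o['tool_pos'],o['force'],o['opening'])
for n in('scene','top','wrist'):
    p=get_image(n);save(p,n+'4');pickle.dump((p,o),open(n+'4.pkl','wb'))
    f=cv2.cvtColor(p['frame'],cv2.COLOR_RGB2BGR)
    if n=='scene':cv2.imwrite('pics/scene4c.png',cv2.resize(f[100:260,220:460],None,fx=3.3,fy=3.3,interpolation=cv2.INTER_CUBIC))
E
```

```text
9.6083 [ 0.46072001  0.13993094 -1.92088137] 0.009566715314881444
12.8 [ 0.52528962 -0.02553949  0.16555885] [ 0.05734089  1.29100228 -2.14413149] 0.009790970001461313
```

View pics/scene4c.png

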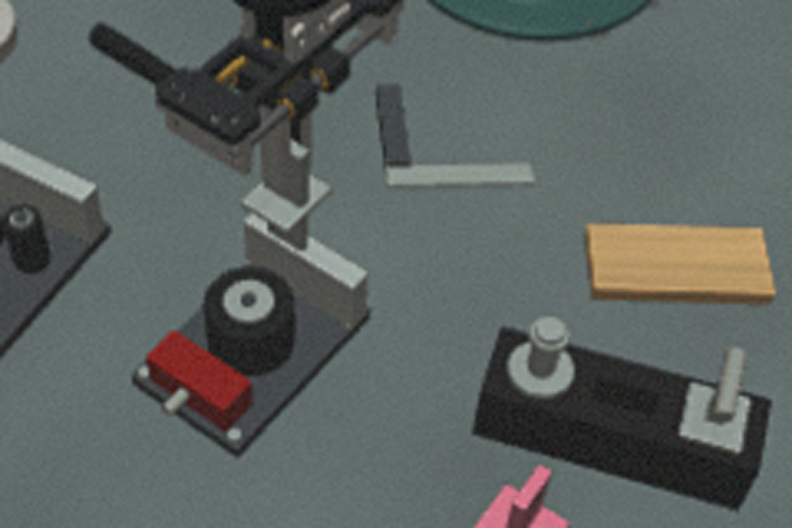

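View pics/wrist4.png

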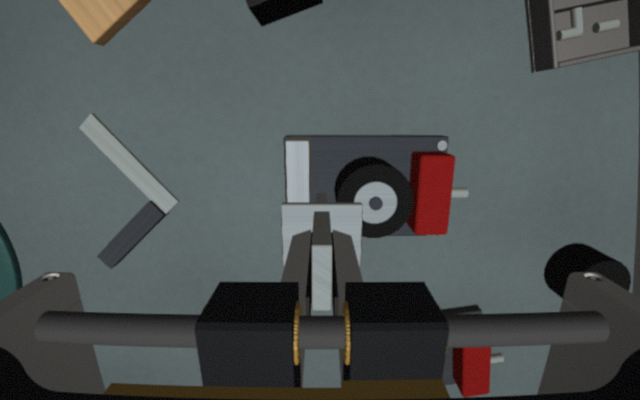

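```bash
python3 - <<'E'
from h import *
p,o=pickle.load(open('wrist4.pkl','rb'))
r=at_z(p,(375,202.5),.07,o);f1=at_z(p,(309,141),.07,o);f2=at_z(p,(310,202),.07,o)
a=-.235;n=np.array([np.cos(a),np.sin(a),0]);d=np.array([-n[1],n[0],0])
print('roller',r,'gap',r-.047*n,'fence x dist',(r-f1)@n,(r-f2)@n)
p,o=pickle.load(open('scene4.pkl','rb'));f=cv2.cvtColor(p['frame'],cv2.COLOR_RGB2BGR)
f=cv2.resize(f,None,fx=2,fy=2)
T=o['tool_pos'];C=np.array([T[0],T[1],T[2]-.014])
def poly(P,col):
    q=(proj(p,np.array(P))*2+.5).round().astype(int);cv2.polylines(f,[q],True,col,1)
L=lambda x,y,z:C+n*x+d*y+[0,0,z]
poly([L(x*.026,y*.022,-.001) for x,y in((1,1),(1,-1),(-1,-1),(-1,1))],(0,255,0))
poly([L(x*.004,y*.017,-.053) for x,y in((1,1),(1,-1),(-1,-1),(-1,1))],(0,0,255))
G=np.array([.525,-.0255,.07]);r0=G+.047*n
poly([r0+.035*(np.cos(t)*n+np.sin(t)*d) for t in np.linspace(0,6.28,40)],(255,255,0))
poly([G-n*x+d*y for x,y in((.012,.055),(.012,-.055),(.031,-.055),(.031,.055))],(255,0,255))
cv2.imwrite('pics/ov4.png',cv2.resize(f[220:500,460:740],None,fx=2,fy=2))
E
```

```text
roller [ 0.57207322 -0.03634904  0.07      ] gap [ 0.52636504 -0.02540542  0.07      ] fence x dist 0.05822178909364455 0.057909066347826124
```

View pics/ov4.png

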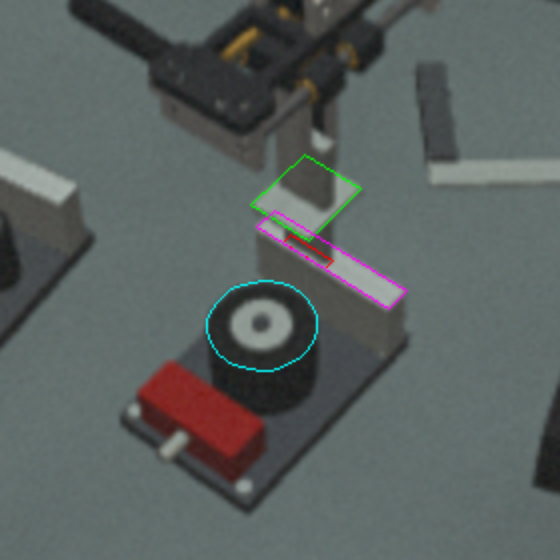

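The projected outlines match the picture to within 1–2 mm, so I'll lower it.

```bash
python3 - <<'E'
from h import *
G=np.array([.5257,-.0255,0]);R=Rt(-.235)
print(robot.move_l(G+[0,0,.15],R,max_speed=.05))
for z,v in((.098,.05),(.089,.015)):
    h=robot.move_l(G+[0,0,z],R,max_speed=v,threshold=8)
    o=robot.get_obs();print(z,h,o['time'],o['tool_pos'],o['force'],o['opening'])
    if h:break
robot.wait(.3);o=robot.get_obs();print(o['tool_pos'],o['force'])
p=get_image('scene');save(p,'scene5');f=cv2.cvtColor(p['frame'],cv2.COLOR_RGB2BGR)
cv2.imwrite('pics/scene5c.png',cv2.resize(f[110:250,230:370],None,fx=4,fy=4,interpolation=cv2.INTER_CUBIC))
E
```

```text
False
0.098 False 14.5917 [ 0.52592153 -0.02548499  0.09830181] [ 0.09200537 -0.74562394 -1.13340013] 0.009889959605465895
0.089 True 15.0833 [ 0.52569373 -0.02552037  0.09091931] [-1.99790025 -0.84295635  8.40783102] 0.009786827183655014
[ 0.52569402 -0.02551546  0.09091271] [-2.2155788   0.52422822  6.5461956 ]
```

View pics/scene5c.png

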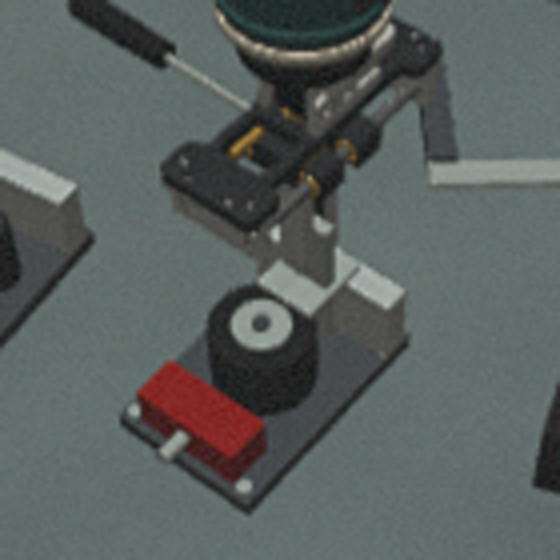

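Contact came at TCP z = 0.0909, right at the expected seated height of 0.091. I'll release, retreat and check.

```bash
python3 - <<'E'
from h import *
G=np.array([.5257,-.0255,0]);R=Rt(-.235)
eoat.set_gripper(.04);robot.wait(.2)
robot.move_l(G+[0,0,.15],max_speed=.06)
robot.move_l(G+[0,0,.30],max_speed=.2);robot.wait(.3)
o=robot.get_obs();print(o['time'],o['force'],o['opening'])
ps={}
for n in('scene','wrist'):
    p=get_image(n);save(p,n+'6');f=cv2.cvtColor(p['frame'],cv2.COLOR_RGB2BGR)
    pickle.dump((p,o),open(n+'6.pkl','wb'))
    x0,y0,w,h=(220,120,240,150) if n=='scene' else (270,100,200,150)
    cv2.imwrite(f'pics/{n}6c.png',cv2.resize(f[y0:y0+h,x0:x0+w],None,fx=3.3,fy=3.3,interpolation=cv2.INTER_CUBIC))
E
```

```text
18.6333 [0.28599613 1.10440011 0.93861355] 0.04015134852200874
```

View pics/scene6c.png

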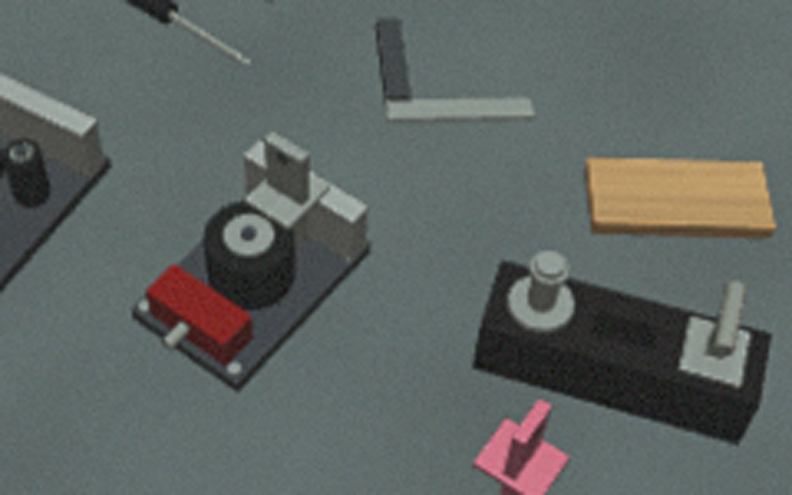

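View pics/wrist6c.png

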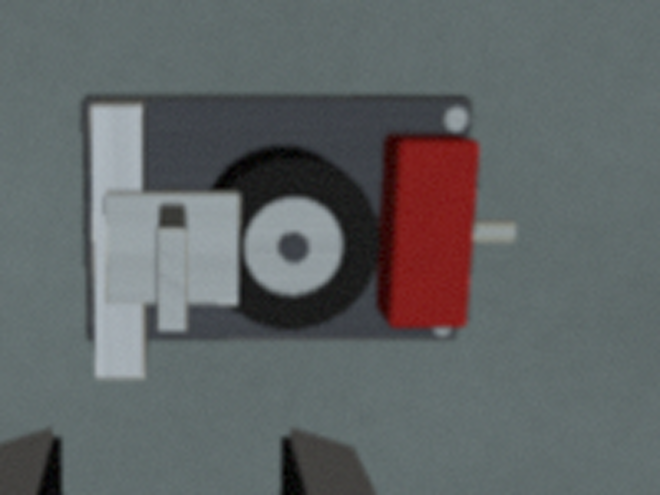

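```bash
python3 -c "
from h import *
order.finish_job();print(robot.get_obs()['time'])"
```

```text
the job is handed in; nothing more can be done
the job is handed in; nothing more can be done
```

The blade gauge is in the single-roller gap, blade down with its shoulders on the fence and roller. I let go of it, and the job is handed in. The verdict is not reported; the last clock reading was 18.6 s of the 42 s allowed.

- **Move:** I gripped the blade gauge by its tab in the middle slot, lifted it over the pin and carried it to the gap. I then lowered it under force control. Contact came at a tool height of 90.9 mm, against 91 mm expected when seated.
- **Position:** In the last wrist picture the gauge stands upright and parallel to the fence. It is about 47 mm from the roller's centre (nominal 47 mm) and within about 1 mm of it along the fence.
- **Rack:** The pin and T gauges still stand in their slots. This is judged by eye from the last scene picture, not measured.
- **Robot:** The gripper is open and clear, with the tool 0.30 m above the bed.

The camera estimates of the gap's position differed by about 3 mm (x 0.5235 to 0.5265 m). I used a value towards the upper end, 0.5257 m. No check failed.

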